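Seat the knurled filter cell on the detector's keyed port and hold it home

ROBOT

A 6-joint arm with a two-finger parallel gripper is mounted at the origin on the work surface. World frame = base frame: x ahead of the robot, y to its left, z up, the work surface at z = 0. Lengths are in m, angles in rad, forces in N, time in s.
With the tool pointing down it reaches from about 0.3 to 0.875 m from the base axis. Payload 4.2 kg.
Tool frame: the origin (TCP) lies at the very end of the fingers, on their centre line; the grasp point (between the pads) lies 19 mm behind it; z points along the fingers, y is the direction in which the jaws open and shut (so a half turn about z gives the same grasp; the last joint's range is limited). The gripper opens to 85 mm and grips with 20 to 120 N. Pads are 22 mm wide; open, the fingers measure 114 mm over their backs; the gripper's body (76 mm by 85 mm) begins 54 mm behind the grasp point. The pads swing forward as they close: fully open they stand 13 mm farther back than shut.
Start: joints at [-1.216, 0.32, 1.565, -0, 1.257, -0.02], TCP at [0.211, -0.535, 0.231] pointing down, gripper open.
Joint ranges: [-3.11, 3.11], [-0.84, 2.01], [0.21, 2.61], [-1.34, 4.49], [0.05, 2.63], [-2.56, 2.56]. Speed limits (rad/s): [2.57, 2.57, 3.14, 3.14, 3.14, 3.14].

INTERFACE

Orientations are given as a unit quaternion [x, y, z, w].
In Python, from plant import * gives the robot as it stands.
- The arm moves only by the tool carry_out, never from a script. Its argument "commands" is a list of rows, each a list of 3 entries, a list of its own where there are three numbers: the shift along the tool's x, y, z in m, then the turn, a rotation vector about the tool's x, y, z in degrees, then the closure, from -1 (fully open) to 1 (shut). In form: [[[tx, ty, tz], [ax, ay, az], jaw], ...]. A call has 1 to 5 rows; each row shifts and turns the pose as measured when the row begins, along the tool's axes as they then stand; what a row does not reach is not made up. A row lasts 1/8 s, in which the tool goes at most 62.5 mm and 10.7 degrees, less where a joint would pass 70% of its speed; a pose out of reach is approached as far as the arm can. A call is refused whole if a number of a shift passes 0.0625 or a number of a turn 10.7, either way. A call with a gripper value outside its range is refused whole. The fingers move at their own pace and stop on an object; "grip_force" is the grip in N (left out, the last holds). Time passes only in rows, so rows that do not move let the fingers close. It gives the time, the measured TCP pose, the force and the opening at its end, in the units of the state.
- sense(): the state, without advancing time (a new reading comes with each control period).
- capture(name): name is "scene" or "side" or "wrist"; returns the picture (420x560x3 uint8, red, green, blue); there is no depth.
- calibration(name): a dict with "intrinsics" (3x3 intrinsics, pixels), "rvec" (rotation vector, rad) and "tvec" (3), from world to camera coordinates, as OpenCV has them. Camera axes: x right, y down, z forward; pixel columns grow to the right and rows downward; lengths in m; the calibration is good to about 2 mm. The wrist camera is an equidistant fisheye: a pixel r from the principal point sees the ray r / f radians off the axis. A picture is of the moment at which its call begins: read the wrist's pose just before it. calibration takes no time and is no camera call; for the wrist camera it gives the pose at the moment of the call.
- sign_off(): hands the job in, once; it reports no verdict.
The state is a dict: "time_s": time; "joint_pos": joint angles; "dq": joint speeds; "joint_efforts": joint torques, N m; "ee_pos": TCP position; "ee_rot": TCP orientation; "contact_force": force on the tool from outside, world axes, zero at the start; "wrist_torque": the same for the moment, N m; "gripper_width": opening from 0.0 (shut) to 1.0 (fully open).
Only numpy, scipy, OpenCV 4.12 (cv2) and the standard library are available. Lean on these libraries where they do the work, as an engineer would, in place of code of your own. Each camera call takes 0.05 s, during which the arm holds its last target.

TASK

Take the knurled filter cell off the rubber mat and set it, open end down, over the spigot on top of the low detector box. Turn it until its hidden keyways drop over the spigot's pins, then push it fully home against the spring, and finish while still holding it pushed home with the gripper: do not let go. Leave the smooth cap and the jar beside it standing where they are.

Things in the scene. Friction and masses are not known exactly. Their poses are not given: they have to be found in the camera images.
- cell: the filter cell: plain aluminium cup-shaped collar, 52 mm across, 66 mm tall, about 0.22 kg, open end down on the mat in any yaw. Its lower 40 mm is a skirt, hollow from below (bore 33 mm, 40 mm deep) with four full-length keyways 11 mm wide, 90 degrees apart in the bore, unseen from outside, at an unstated angle to its axes. Origin: centre of the lower rim; z up its axis
- cell_head (a point): middle of the cell's solid round knurled head (52 mm across, 40 to 66 mm above the rim), on its axis, 53 mm above the rim: where it is gripped
- port (a point): the port: centre of the top face of a dark flange (68 mm across) on the detector, 83 mm above the bench; z up the spigot's axis. From it rises a steel spigot 29 mm in diameter, 35 mm tall, narrower over its last 5 mm. Home is the cell's rim resting on this face
- pins (a point): on the spigot's axis, 21 mm above the flange: the height of the tops of two opposite level pins, 6 mm thick, reaching 21.5 mm from the axis. Their direction differs each time and is not tied to this point's axes. A cell off its keyways rests on them, rim at this height; within a quarter turn either way it matches (0.1 rad of play each side), goes down past the pins and turns no more
- plunger (a joint): the spring-loaded brass plunger, 14 mm in diameter, in the spigot's top, standing up to 47 mm above the flange when free: how far it is pressed down, in m. It meets the cell's roof when the rim is 7 mm above the flange and is pressed 0.007 with the cell home. It pushes up with about 5 N at first and 10 N at home, and lifts the cell by 7 mm if it is let go
- detector: the white detector box, 200 x 200 x 75 mm, fixed to the bench; origin: centre of its underside; its front, with a dark display, faces its -x. The port's axis is 20 mm from its centre towards the front
- mat: the dark rubber mat, 170 x 340 x 3 mm, fixed; origin: centre of its underside; its long side lies along its y. The cell, the cap and the jar stand on it, about 110 mm apart in a row along y, in any order
- cap: a smooth plain aluminium blanking cap, 42 mm in diameter and 46 mm tall, not to be moved; origin: centre of its underside
- jar: a small glass jar with a white lid, 44 mm in diameter and 60 mm tall, not to be moved; origin: centre of its underside

How it is judged:
By the outcome, as a careful person would: the job done as asked, in the order asked, and still so for the second after the job is handed in, while the arm keeps its last pose, push and grip.
It also fails if it takes over 48 s, if anything falls off the work surface, if the arm or the gripper's body presses on something with over 40 N, if the wrist force passes 120 N, or if a joint passes its speed limit or range.

## Working session

There is one attempt and no reset: what is moved stays moved. The work goes in short steps, Python scripts to look and compute and a tool call to move; the robot and the scene stay as the last step left them, time stands still between calls to the robot, and variables do not carry over. Pictures are saved under pics/ and viewed, and the job is handed in when it is done.

Besides the shell and the picture viewer there is one more tool, called after ">>>" by a JSON object that holds its "name" and its "arguments". carry_out: Moves the arm, as the interface text tells. Its arguments: {"type":"object","properties":{"commands":{"type":"array","items":{"type":"array"}},"grip_force":{"type":"number"}},"required":["commands"]}

```bash
ls; mkdir -p pics
python3 - <<'E'
from plant import *
import cv2
s=sense();print(s)
for n in("scene","side","wrist"):
    c=calibration(n);print(n,c)
    cv2.imwrite(f"pics/{n}0.png",capture(n)[:,:,::-1])
E
```

```text
pics
{'time_s': 0.0, 'joint_pos': array([-1.21600739e+00,  3.20314009e-01,  1.56571535e+00,  4.89955330e-06,
        1.25737411e+00, -1.99870306e-02]), 'dq': array([-0.00144732,  0.00029968,  0.00137681,  0.00089174, -0.00217906,
       -0.00027532]), 'joint_efforts': array([ 1.07770997e-03, -4.15522993e+01, -2.34161478e+01,  9.03373530e-05,
        8.22459231e-03, -1.33424759e-06]), 'ee_pos': array([ 0.21032722, -0.53463028,  0.23045545]), 'ee_rot': array([ 9.82493926e-01,  1.86292421e-01, -1.48562473e-04, -8.93141949e-04]), 'contact_force': array([ 0.48668988, -0.10707146,  1.02895867]), 'wrist_torque': array([-0.00229701,  0.00714073, -0.05151652]), 'gripper_width': 0.9997843472741342}
scene {'intrinsics': array([[523.19362757,   0.        , 286.16090947],
       [  0.        , 523.19362757, 209.11936718],
       [  0.        ,   0.        ,   1.        ]]), 'rvec': array([ 1.21801719,  2.46514306, -0.77982964]), 'tvec': array([ 0.33498607, -0.24697752,  1.35572015])}
side {'intrinsics': array([[443.86722642,   0.        , 280.61617245],
       [  0.        , 443.86722642, 205.38548271],
       [  0.        ,   0.        ,   1.        ]]), 'rvec': array([ 2.15162894, -0.2233523 ,  0.08635427]), 'tvec': array([-0.52130943,  0.12150456,  0.82364063])}
wrist {'intrinsics': array([[325.1922621 ,   0.        , 280.90056958],
       [  0.        , 325.1922621 , 213.99134701],
       [  0.        ,   0.        ,   1.        ]]), 'rvec': array([-2.3960521 ,  1.63257554,  0.23424985]), 'tvec': array([-0.5754891 , -0.03532529,  0.37869557])}
```

View pics/scene0.png

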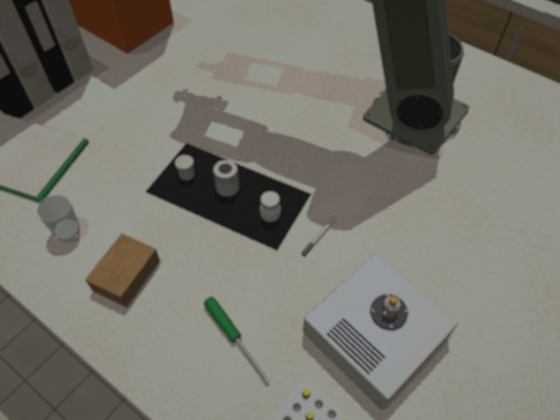

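View pics/side0.png

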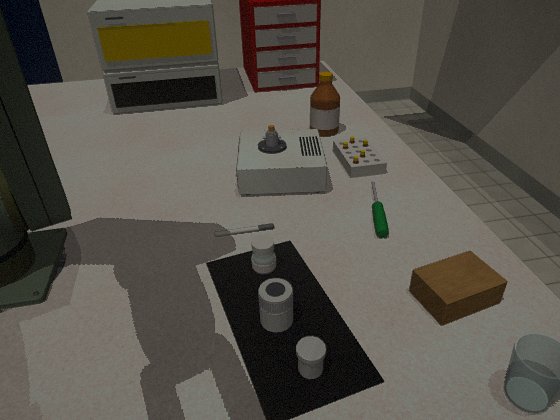

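View pics/wrist0.png

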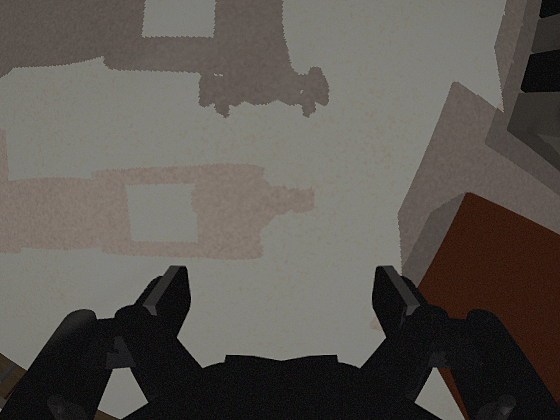

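The cell is the middle object: scene about (226,178), side about (276,305). The jar is at scene (270,206) and the cap at (185,167). The port flange is at scene (389,311) and side (272,146). Next I'll zoom in on these.

```bash
cat > h.py <<'E'
import numpy as np, cv2
from scipy.spatial.transform import Rotation as R
def ray(c,uv,fish=False):
    K=c["intrinsics"];x=(uv[0]-K[0,2])/K[0,0];y=(uv[1]-K[1,2])/K[1,1]
    if fish:
        r=np.hypot(x,y);k=np.sin(r)/r if r>1e-9 else 1;d=np.array([x*k,y*k,np.cos(r)])
    else:d=np.array([x,y,1.])
    Rm=R.from_rotvec(c["rvec"]).as_matrix();o=-Rm.T@c["tvec"];d=Rm.T@d
    return o,d/np.linalg.norm(d)
def plane(c,uv,z,fish=False):
    o,d=ray(c,uv,fish);return o+d*(z-o[2])/d[2]
def tri(rs):
    A=0;b=0
    for o,d in rs:
        P=np.eye(3)-np.outer(d,d);A=A+P;b=b+P@o
    return np.linalg.solve(A,b)
def proj(c,p,fish=False):
    K=c["intrinsics"];q=R.from_rotvec(c["rvec"]).as_matrix()@np.asarray(p)+c["tvec"]
    if fish:
        t=np.arctan2(np.hypot(q[0],q[1]),q[2]);n=np.hypot(q[0],q[1])+1e-12
        return np.array([K[0,2]+K[0,0]*t*q[0]/n,K[1,2]+K[1,1]*t*q[1]/n])
    return np.array([K[0,2]+K[0,0]*q[0]/q[2],K[1,2]+K[1,1]*q[1]/q[2]])
E
python3 - <<'E'
from h import *
a=cv2.imread("pics/scene0.png");b=cv2.imread("pics/side0.png")
z=lambda i,x,y,w,h:cv2.resize(i[y:y+h,x:x+w],(400,300),interpolation=cv2.INTER_CUBIC)
cv2.imwrite("pics/z0.png",np.vstack([np.hstack([z(a,190,145,80,60),z(a,350,270,80,60)]),np.hstack([z(b,236,265,80,60),z(b,232,110,80,60)])]))
from plant import *
cs,cd=calibration("scene"),calibration("side")
print(plane(cs,(225,170),.069),plane(cd,(276,289),.069))
print(plane(cs,(389,311),.083),plane(cd,(272,146),.083))
E
```

```text
[ 0.48451261 -0.2227197   0.069     ] [ 0.48138045 -0.22681306  0.069     ]
[0.56088121 0.23633516 0.083     ] [0.55679783 0.22346887 0.083     ]
```

View pics/z0.png

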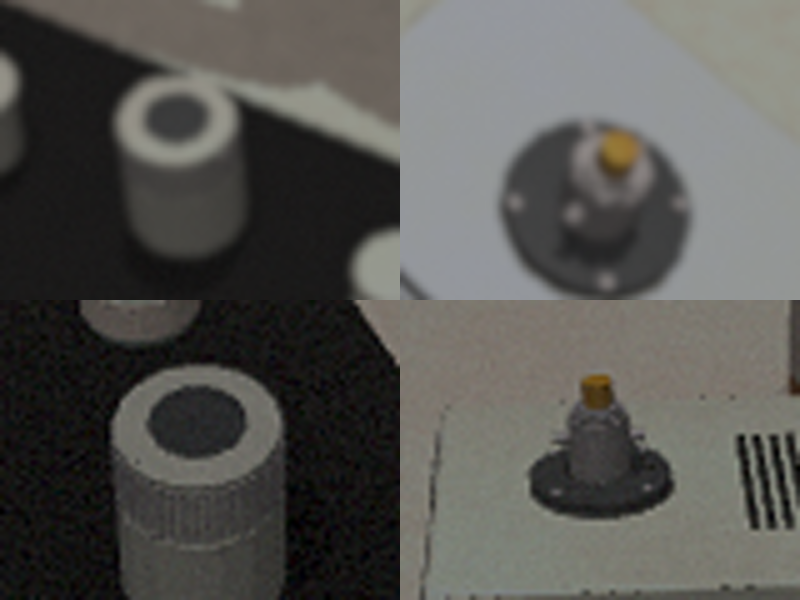

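Run:
```python
from h import *
from plant import *
cs,cd,cw=[calibration(n) for n in("scene","side","wrist")]
print("cell",plane(cs,(225.6,168.6),.069),plane(cd,(275.4,289.4),.069))
print("tri",tri([ray(cs,(225.6,168.6)),ray(cd,(275.4,289.4))]))
print("port",plane(cs,(389.2,311.6),.083),plane(cd,(272.2,145.2),.083))
print("plunger top",tri([ray(cs,(350+219/5,270+142/5)),ray(cd,(232+197/5,110+80/5))]))
cap=plane(cs,(185,160),.049);jar=plane(cs,(270,199),.063);print(cap,jar,np.degrees(np.arctan2(*(jar-cap)[1::-1])))
s=sense();T=R.from_quat(s["ee_rot"]).as_matrix();print(T)
o,d=ray(cw,cw["intrinsics"][:2,2],1);print("cam in tool",T.T@(o-s["ee_pos"]),T.T@d)
print("delta tool to cell", T.T@(np.array([.483,-.225,.037])-s["ee_pos"]))
```

```text
cell [ 0.48068778 -0.22430618  0.069     ] [ 0.48033917 -0.22744833  0.069     ]
tri [ 0.48020301 -0.22544823  0.06732385]
port [0.56167207 0.23722108 0.083     ] [0.55800499 0.22751401 0.083     ]
plunger top [0.55863822 0.23507803 0.12856767]
[ 0.50631345 -0.32609632  0.049     ] [ 0.48292457 -0.09842956  0.063     ] 95.86558640034099
[[ 9.30574351e-01  3.66102712e-01 -4.25974660e-04]
 [ 3.66102958e-01 -9.30573607e-01  1.17699617e-03]
 [ 3.45007128e-05 -1.25123303e-03 -9.99999217e-01]]
cam in tool [ 0.07155896  0.00124117 -0.14208633] [-2.79225963e-01 -3.55321977e-05  9.60225422e-01]
delta tool to cell [ 0.3670865  -0.18821573  0.19395881]
```

>>> {"name": "carry_out", "arguments": {"commands": [[[0.053,-0.027,0],[0,0,0],-1],[[0.053,-0.027,0],[0,0,0],-1],[[0.053,-0.027,0],[0,0,0],-1],[[0.053,-0.027,0],[0,0,0],-1],[[0.053,-0.027,0],[0,0,0],-1]]}}

```text
time_s: 0.78
ee_pos: [0.4109, -0.3095, 0.2289]
ee_rot: [0.983, 0.182, -0.0, -0.001]
contact_force: [0.3, -0.6, -0.2]
gripper_width: 1.0
```

>>> {"name": "carry_out", "arguments": {"commands": [[[0.052,-0.027,0],[0,0,0],-1],[[0.047,-0.027,0.02],[0,0,0],-1],[[0,0,0.02],[0,0,0],-1],[[0,0,0],[0,0,0],-1]]}}

```text
time_s: 1.27
ee_pos: [0.4886, -0.2166, 0.1876]
ee_rot: [0.983, 0.185, -0.0, -0.001]
contact_force: [0.5, 0.9, 0.4]
gripper_width: 0.997
```

Run:
```python
from h import *
from plant import *
s=sense();print(s["time_s"],s["ee_pos"],s["joint_pos"]);cw=calibration("wrist");print({k:v.tolist() for k,v in cw.items()})
cv2.imwrite("pics/w1.png",capture("wrist")[:,:,::-1])
print("expected cell top",proj(cw,(.4805,-.2255,.069),1))
```

```text
1.275 [ 0.48857337 -0.21656649  0.18763139] [-0.43982926  0.28926473  1.7247152   0.0019899   1.12897552  0.75743247]
{'intrinsics': [[325.19226210127806, 0.0, 280.90056957816773], [0.0, 325.19226210127806, 213.9913470050398], [0.0, 0.0, 1.0]], 'rvec': [-2.3950118753023513, 1.635387569399997, 0.23517822319437964], 'tvec': [-0.38028995241350605, 0.3378852974808393, 0.44233489407429116]}
expected cell top [286.1315243  221.47428551]
```

View pics/w1.png

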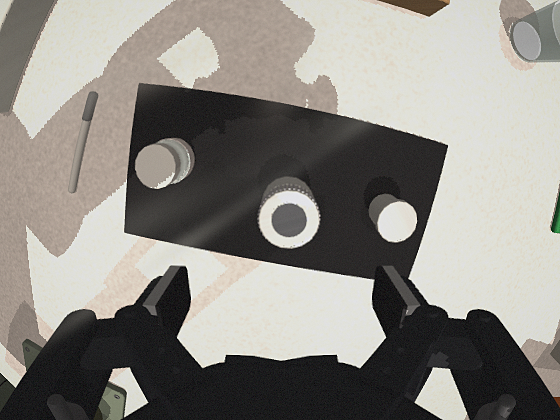

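The wrist view shows the cell's dark top disc at about (289,217), the jar at the left (155,167) and the cap at the right (397,220).

Run:
```python
from h import *
from plant import *
s=sense();cw=calibration("wrist");T=R.from_quat(s["ee_rot"]).as_matrix()
im=cv2.imread("pics/w1.png");g=cv2.cvtColor(im,cv2.COLOR_BGR2GRAY)
m=(g>150).astype(np.uint8);m[:, :230]=0;m[:,340:]=0;m[:160]=0;m[260:]=0
cn,_=cv2.findContours(m,cv2.RETR_EXTERNAL,cv2.CHAIN_APPROX_NONE);c=max(cn,key=cv2.contourArea);e=cv2.fitEllipse(c);print(e)
p=plane(cw,e[0],.069,1);print("cell",p)
for n,uv,z in(("cap",(397,220),.049),("jar",(155,167),.063)):
    q=plane(cw,uv,z,1);print(n,q,np.linalg.norm((q-p)[:2]),T.T@(q-p))
print(T.T@(p-s["ee_pos"]), T.T@(np.array([p[0],p[1],.037])-s["ee_pos"]))
```

```text
((288.8731689453125, 218.71592712402344), (56.97402572631836, 59.98112487792969), 74.25830078125)
cell [ 0.48416712 -0.22742165  0.069     ]
cap [ 0.51465238 -0.32641618  0.049     ] 0.10358217618871261 [-0.00762306  0.10332183  0.01989363]
jar [ 0.48383214 -0.10258303  0.063     ] 0.12483907204458451 [ 0.04504749 -0.1164177   0.0061998 ]
[-0.00868206  0.00797377  0.11960341] [-0.00875215  0.00800157  0.15160332]
```

>>> {"name": "carry_out", "arguments": {"commands": [[[-0.009,0.007,0.045],[0,0,0],-1],[[0,0,0.05],[0,0,0],-1],[[0,0,0],[0,0,0],-1]]}}

```text
time_s: 1.7
ee_pos: [0.4854, -0.2303, 0.0957]
ee_rot: [0.983, 0.183, 0.004, 0.002]
contact_force: [0.6, 0.0, 0.0]
gripper_width: 0.999
```

Run:
```python
from h import *
from plant import *
s=sense();print(s["ee_pos"])
cv2.imwrite("pics/w2.png",capture("wrist")[:,:,::-1])
```

```text
[ 0.48540537 -0.23029318  0.0957488 ]
```

View pics/w2.png

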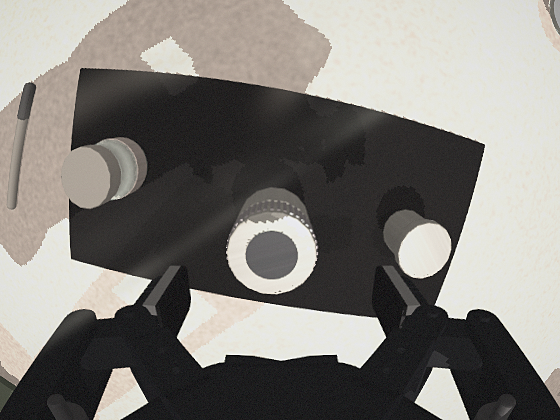

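Cell top is at about (272,255), slightly left of the jaw midline at x≈281. The cap is well right of the right finger.

```bash
cat > rel.py <<'E'
from h import *
from plant import *
def rel(uv,z,pr=True):
    s=sense();cw=calibration("wrist");T=R.from_quat(s["ee_rot"]).as_matrix();p=plane(cw,uv,z,1)
    print("world",p,"tool",T.T@(p-s["ee_pos"]),"tcp",s["ee_pos"],"rotvec to down in tool deg")
    # tilt correction
    z=T.T@np.array([0,0,-1.]);print("tilt fix deg",np.degrees(np.cross([0,0,1],z)))
E
python3 - <<'E'
from rel import *
im=cv2.imread("pics/w2.png");g=cv2.cvtColor(im,cv2.COLOR_BGR2GRAY)
m=(g>140).astype(np.uint8);m[:, :210]=0;m[:,340:]=0;m[:205]=0;m[294:]=0
cn,_=cv2.findContours(m,cv2.RETR_EXTERNAL,cv2.CHAIN_APPROX_NONE);c=cv2.convexHull(max(cn,key=cv2.contourArea));e=cv2.fitEllipse(c);print(e)
rel(e[0],.069); rel((272,255),.069)
E
```

```text
((271.7402038574219, 251.44801330566406), (83.8699951171875, 91.43079376220703), 89.55834197998047)
world [ 0.48588485 -0.22781271  0.069     ] tool [-0.00040705 -0.00395349  0.02895874] tcp [ 0.48727443 -0.23121013  0.09799881] rotvec to down in tool deg
tilt fix deg [ 0.56062687 -0.66357947  0.        ]
world [ 0.48387864 -0.22872332  0.069     ] tool [-0.00260649 -0.0038272   0.0289345 ] tcp [ 0.48727443 -0.23121013  0.09799881] rotvec to down in tool deg
tilt fix deg [ 0.56062687 -0.66357947  0.        ]
```

>>> {"name": "carry_out", "arguments": {"commands": [[[-0.002,-0.004,0.02],[0.5,-0.6,0],-1],[[0,0,0.02],[0,0,0],-1],[[0,0,0.012],[0,0,0],-1],[[0,0,0.003],[0,0,0],-1]]}}

```text
time_s: 2.25
ee_pos: [0.4883, -0.2309, 0.0466]
ee_rot: [0.983, 0.183, 0.005, 0.004]
contact_force: [0.1, 0.7, -0.3]
gripper_width: 0.997
```

Run:
```python
from rel import *
s=sense();print(s["contact_force"],s["time_s"]);rel((272,255),.069)
cv2.imwrite("pics/w3.png",capture("wrist")[:,:,::-1])
```

```text
[ 0.05897851  0.69333438 -0.33399578] 2.25
world [ 0.50548835 -0.22150349  0.069     ] tool [ 0.01961096 -0.00234459 -0.02228442] tcp [ 0.48828689 -0.23086538  0.04656907] rotvec to down in tool deg
tilt fix deg [ 0.54809795 -0.49902638  0.        ]
```

View pics/w3.png

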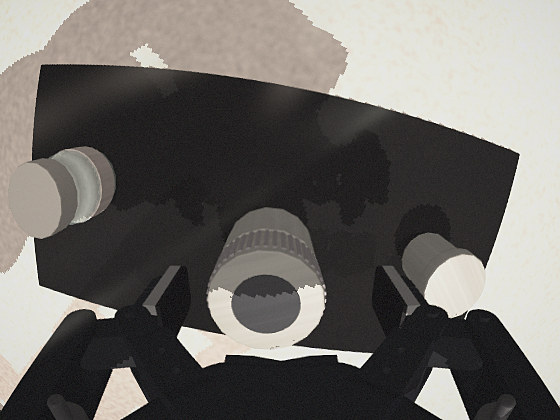

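Run:
```python
from rel import *
rel((266.5,303),.069);print(sense()["dq"])
```

```text
world [ 0.48361576 -0.22718539  0.069     ] tool [-0.00290223 -0.00495745 -0.02248319] tcp [ 0.48836917 -0.23090181  0.04659272] rotvec to down in tool deg
tilt fix deg [ 0.55761683 -0.5076183   0.        ]
[-0.0002696  -0.00827188 -0.00797146  0.00022076  0.01195301 -0.00132386]
```

>>> {"name": "carry_out", "arguments": {"commands": [[[-0.004,-0.006,0],[0.5,-0.5,0],-1],[[0,0,0],[0,0,0],-1]]}}

```text
time_s: 2.55
ee_pos: [0.4826, -0.2266, 0.0474]
ee_rot: [0.983, 0.183, 0.0, 0.001]
contact_force: [-0.4, 0.2, -0.1]
gripper_width: 0.998
```

Run:
```python
from rel import *
rel((266.5,303),.069);T=R.from_quat(sense()["ee_rot"]).as_matrix();s=sense()
print(T.T@(np.array([.4836,-.2272,.037])-s["ee_pos"]))
```

```text
world [ 0.47757326 -0.2232266   0.069     ] tool [-0.00346454 -0.00497313 -0.02158244] tcp [ 0.48261668 -0.22664918  0.04742718] rotvec to down in tool deg
tilt fix deg [ 0.08771567 -0.03269194  0.        ]
[0.00071379 0.00085138 0.0104289 ]
```

Centred within 1 mm and level. Next I'll go down 11 mm and close the jaws.

>>> {"name": "carry_out", "arguments": {"commands": [[[0.001,0.001,0.011],[0,0,0],-1],[[0,0,0],[0,0,0],1],[[0,0,0],[0,0,0],1],[[0,0,0],[0,0,0],1],[[0,0,0],[0,0,0],1]], "grip_force": 60}}

```text
time_s: 3.18
ee_pos: [0.4845, -0.2274, 0.0365]
ee_rot: [0.983, 0.183, 0.001, 0.001]
contact_force: [0.5, 0.4, 0.3]
gripper_width: 0.596
```

>>> {"name": "carry_out", "arguments": {"commands": [[[0,0,0],[0,0,0],1],[[0,0,0],[0,0,0],1]]}}

```text
time_s: 3.42
ee_pos: [0.4846, -0.2274, 0.0366]
ee_rot: [0.983, 0.183, 0.001, 0.001]
contact_force: [-0.8, 0.5, 1.0]
gripper_width: 0.597
```

Run:
```python
from rel import *
rel((266.5,303),.069);print(sense()["joint_pos"],sense()["contact_force"])
cv2.imwrite("pics/w4.png",capture("wrist")[:,:,::-1])
```

```text
world [ 0.48596794 -0.22206178  0.069     ] tool [ 0.00328469 -0.00443446 -0.03242627] tcp [ 0.48458193 -0.22743913  0.03657964] rotvec to down in tool deg
tilt fix deg [ 0.15184769 -0.10484506  0.        ]
[-4.60048878e-01  4.57413461e-01  1.91224273e+00 -6.41707449e-04
  7.68747002e-01  7.43729412e-01] [-0.82290866  0.48446944  0.99530687]
```

View pics/w4.png

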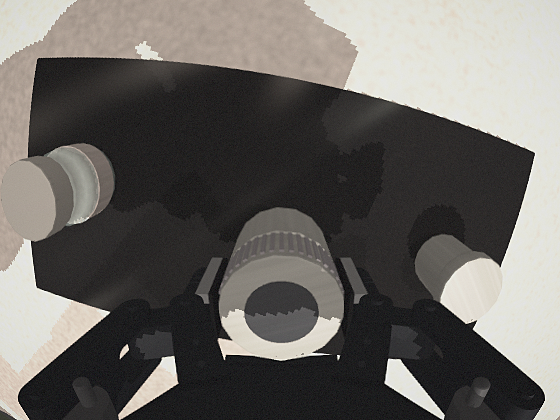

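>>> {"name": "carry_out", "arguments": {"commands": [[[0,0,-0.03],[0,0,0],1],[[0,0,-0.05],[0,0,0],1],[[0,0,-0.05],[0,0,0],1],[[0.02,-0.045,-0.03],[0,0,0],1],[[0.023,-0.05,-0.02],[0,0,0],1]]}}

```text
time_s: 4.1
ee_pos: [0.4887, -0.1229, 0.2177]
ee_rot: [0.984, 0.18, -0.002, -0.001]
contact_force: [0.3, 0.3, -1.2]
gripper_width: 0.593
```

>>> {"name": "carry_out", "arguments": {"commands": [[[0.023,-0.05,0],[0,0,0],1],[[0.023,-0.05,0],[0,0,0],1],[[0.023,-0.05,0],[0,0,0],1],[[0.023,-0.05,0],[0,0,0],1],[[0.023,-0.05,0],[0,0,0],1]]}}

```text
time_s: 4.72
ee_pos: [0.5077, 0.1594, 0.2184]
ee_rot: [0.984, 0.179, -0.001, -0.0]
contact_force: [0.7, -0.8, -2.1]
gripper_width: 0.593
```

>>> {"name": "carry_out", "arguments": {"commands": [[[0.02,-0.045,0],[0,0,0],1],[[0,0,0],[0,0,0],1]]}}

```text
time_s: 4.97
ee_pos: [0.5097, 0.2134, 0.2169]
ee_rot: [0.983, 0.181, -0.002, -0.0]
contact_force: [0.3, -1.2, -1.9]
gripper_width: 0.591
```

Run:
```python
from rel import *
rel((281,312),.1);s=sense();print(s["joint_pos"],s["contact_force"],s["time_s"])
for n in("scene","side","wrist"): cv2.imwrite(f"pics/{n}5.png",capture(n)[:,:,::-1])
```

```text
world [0.41631876 0.17654785 0.1       ] tool [-0.09997592  0.00130664  0.11728293] tcp [0.50971116 0.21339077 0.21693005] rotvec to down in tool deg
tilt fix deg [-0.08095486  0.20280728  0.        ]
[3.74831773e-01 2.95757411e-01 1.63686019e+00 1.54814112e-03
 1.21250016e+00 1.58069703e+00] [ 0.2536277  -1.18945505 -1.90523898] 4.975
```

View pics/wrist5.png

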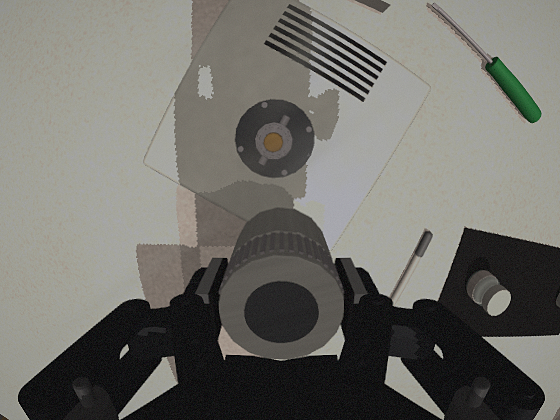

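View pics/side5.png

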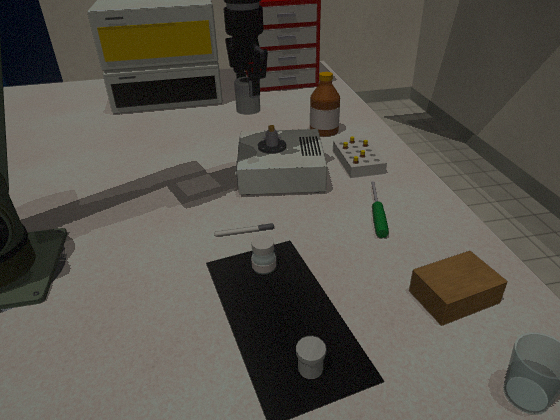

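Wrist view: flange centre about (275,139), plunger (273,142), pins at (285,120) and (264,160). The cell is held at (281,311). The side view shows the cap and jar still standing.

Run:
```python
from rel import *
im=cv2.imread("pics/wrist5.png");g=cv2.cvtColor(im,cv2.COLOR_BGR2GRAY)
def ell(m,x0,y0,x1,y1,k=None):
    M=np.zeros_like(g);M[y0:y1,x0:x1]=m[y0:y1,x0:x1]
    cn,_=cv2.findContours(M,cv2.RETR_EXTERNAL,cv2.CHAIN_APPROX_NONE);c=cv2.convexHull(max(cn,key=cv2.contourArea));return cv2.fitEllipse(c)
fl=ell((g<85).astype(np.uint8),225,90,322,185);print("fl",fl)
hsv=cv2.cvtColor(im,cv2.COLOR_BGR2HSV);pl=ell(((hsv[...,1]>90)&(hsv[...,0]<30)).astype(np.uint8),250,120,300,165);print("pl",pl)
top=ell((g<60).astype(np.uint8),235,270,330,352);print("celltop",top)
s=sense();z=s["ee_pos"][2]+.0324
rel(fl[0],.083);rel(pl[0],.130);rel(top[0],z)
cw=calibration("wrist");a=plane(cw,(285,120),.104,1);b=plane(cw,(264,160),.104,1);print("pins",a,b,(a+b)/2)
c2=im[80:200,200:340];c3=im[260:370,190:350];cv2.imwrite("pics/z5.png",np.hstack([cv2.resize(c2,(400,343)),cv2.resize(c3,(400,343))]))
```

```text
fl ((274.2294616699219, 138.0484619140625), (78.25006103515625, 79.06671905517578), 78.00836944580078)
pl ((272.85833740234375, 141.76828002929688), (18.404212951660156, 18.565959930419922), 43.60527038574219)
celltop ((280.9332275390625, 311.5210876464844), (61.608314514160156, 74.46076965332031), 90.07369232177734)
world [0.56183439 0.23402525 0.083     ] tool [ 0.05793902 -0.00435504  0.13397432] tcp [0.50969243 0.20972311 0.21722234] rotvec to down in tool deg
tilt fix deg [-0.00832385  0.24712486  0.        ]
world [0.56173594 0.2339997  0.13      ] tool [ 0.05763516 -0.00437264  0.0869752 ] tcp [0.50969243 0.20972311 0.21722234] rotvec to down in tool deg
tilt fix deg [-0.00832385  0.24712486  0.        ]
world [0.50953659 0.20834576 0.24962234] tool [-0.00077083  0.00122944 -0.03239716] tcp [0.50969243 0.20972311 0.21722234] rotvec to down in tool deg
tilt fix deg [-0.00832385  0.24712486  0.        ]
pins [0.57924287 0.23117767 0.104     ] [0.5439691  0.23551708 0.104     ] [0.56160599 0.23334738 0.104     ]
```

View pics/z5.png

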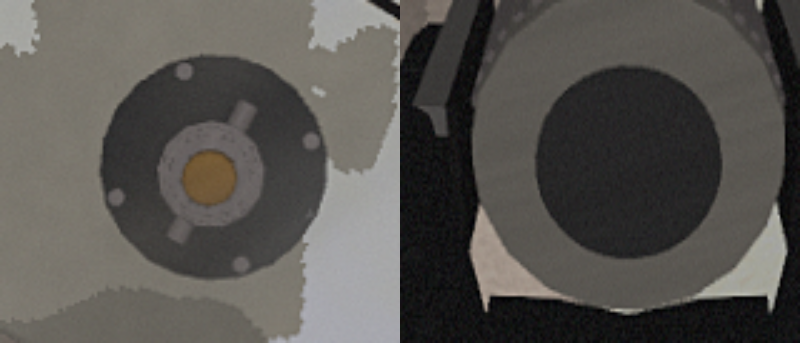

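```bash
cat > look.py <<'E'
from rel import *
def ell(m,x0,y0,x1,y1):
    M=np.zeros(m.shape,np.uint8);M[y0:y1,x0:x1]=m[y0:y1,x0:x1]
    cn,_=cv2.findContours(M,cv2.RETR_EXTERNAL,cv2.CHAIN_APPROX_NONE);c=cv2.convexHull(max(cn,key=cv2.contourArea));return cv2.fitEllipse(c)
E
python3 - <<'E'
from look import *
s=sense();cw=calibration("wrist");im=capture("wrist")[:,:,::-1].copy();cv2.imwrite("pics/w6.png",im)
print(s["ee_pos"],sense()["ee_pos"])
g=cv2.cvtColor(im,cv2.COLOR_BGR2GRAY);hsv=cv2.cvtColor(im,cv2.COLOR_BGR2HSV)
fl=ell(g<85,225,90,322,185);pl=ell((hsv[...,1]>90)&(hsv[...,0]<30),250,120,300,165);print(fl,pl)
T=R.from_quat(s["ee_rot"]).as_matrix()
for e,z in((fl,.083),(pl,.130)):
    p=plane(cw,e[0],z,1);print(p,T.T@(p-s["ee_pos"]))
E
```

```text
[0.50969243 0.20972311 0.21722234] [0.50985584 0.20933127 0.21746448]
((273.1707458496094, 137.95187377929688), (78.0679702758789, 78.94547271728516), 71.814208984375) ((271.72857666015625, 141.78582763671875), (18.106027603149414, 18.760562896728516), 26.68830108642578)
[0.56160034 0.23489027 0.083     ] [ 0.05802471 -0.00524706  0.13397408]
[0.56144869 0.2347373  0.13      ] [ 0.05762618 -0.00516415  0.08697535]
```

>>> {"name": "carry_out", "arguments": {"commands": [[[0.03,-0.003,0],[0,0,0],1],[[0.0285,-0.003,0],[0,0.2,0],1],[[0,0,0.02],[0,0,0],1],[[0,0,0],[0,0,0],1]]}}

```text
time_s: 5.68
ee_pos: [0.5644, 0.2295, 0.1974]
ee_rot: [0.985, 0.174, -0.0, 0.001]
contact_force: [0.5, 0.1, -1.2]
gripper_width: 0.593
```

```bash
cat > err.py <<'E'
from rel import *
s=sense();T=R.from_quat(s["ee_rot"]).as_matrix()
tgt=np.array([.5619,.2362,.117])
z=T.T@np.array([0,0,-1.])
print("t",s["time_s"],"tcp",s["ee_pos"],"tool shift",T.T@(tgt-s["ee_pos"]),"tilt fix",np.degrees(np.cross([0,0,1],z)),"q6",s["joint_pos"][5],"F",s["contact_force"],s["wrist_torque"],"dq",np.abs(s["dq"]).max())
E
python3 err.py
```

```text
t 5.675 tcp [0.56442533 0.22945704 0.19737682] tool shift [ 6.55684320e-06 -7.27327812e-03  8.03702536e-02] tilt fix [ 0.05216032  0.04514306 -0.        ] q6 1.5883909454848022 F [ 0.53713067  0.11944422 -1.2114545 ] [-0.04821421  0.01466441 -0.02216302] dq 0.06337675737900463
```

>>> {"name": "carry_out", "arguments": {"commands": [[[0,-0.007,0],[0,0,0],1],[[0,0,0],[0,0,0],1]]}}

```text
time_s: 5.92
ee_pos: [0.5623, 0.2352, 0.199]
ee_rot: [0.985, 0.173, 0.001, 0.0]
contact_force: [0.5, -0.1, -1.7]
gripper_width: 0.594
```

```bash
python3 err.py
python3 - <<'E'
from rel import *
a=capture("scene")[:,:,::-1];b=capture("side")[:,:,::-1];w=capture("wrist")[:,:,::-1]
z=lambda i,x,y,w,h:cv2.resize(i[y:y+h,x:x+w],(400,300),interpolation=cv2.INTER_CUBIC)
cv2.imwrite("pics/z7.png",np.vstack([np.hstack([z(a,330,240,120,90),z(b,202,70,120,90)]),np.hstack([z(w,0,0,560,420),z(w,200,180,160,120)])]))
E
```

```text
t 5.925 tcp [0.56232861 0.23518036 0.19897642] tool shift [-0.00015741 -0.00116917  0.08197539] tilt fix [ 0.04506403 -0.07163323  0.        ] q6 1.6005355696462285 F [ 0.45915298 -0.08595849 -1.69258293] [0.01120943 0.00990165 0.06130194] dq 0.01583948159830466
```

View pics/z7.png

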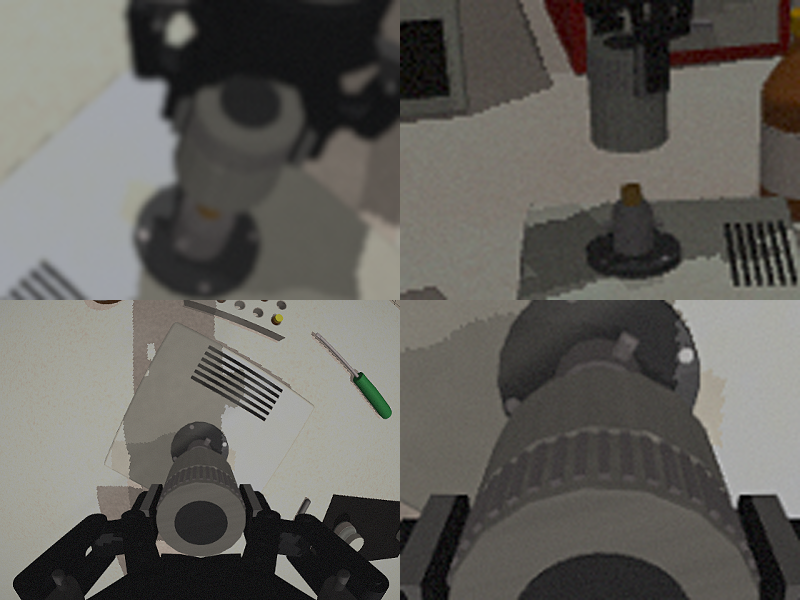

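Side view: the spigot axis extrapolates to x≈628 at rim height and the cell rim is centred at 629, so they line up. Lowering now.

>>> {"name": "carry_out", "arguments": {"commands": [[[0,-0.001,0.02],[0,0,0],1],[[0,-0.001,0.015],[0,0,0],1],[[0,0,0],[0,0,0],1]]}}

```text
time_s: 6.45
ee_pos: [0.5622, 0.2373, 0.1641]
ee_rot: [0.985, 0.173, 0.002, 0.0]
contact_force: [0.5, 0.4, -1.7]
gripper_width: 0.594
```

```bash
python3 err.py
```

```text
t 6.45 tcp [0.56223524 0.23729692 0.1641462 ] tool shift [-0.00087244  0.00086526  0.04714414] tilt fix [ 0.06206008 -0.22184423  0.        ] q6 1.6037738033779556 F [ 0.54433506  0.4458646  -1.73859601] [-0.01348725  0.01461451 -0.00310307] dq 0.02157037160095278
```

>>> {"name": "carry_out", "arguments": {"commands": [[[-0.001,0.001,0.01],[0,-0.2,0],1],[[0,0,0.006],[0,0,0],1],[[0,0,0],[0,0,0],1]]}}

```text
time_s: 6.82
ee_pos: [0.5623, 0.2361, 0.148]
ee_rot: [0.985, 0.173, 0.001, 0.0]
contact_force: [0.1, -1.0, -2.3]
gripper_width: 0.594
```

```bash
python3 err.py
```

```text
t 6.825 tcp [0.56228368 0.23613281 0.14800681] tool shift [-0.00039546 -0.00022781  0.03100589] tilt fix [ 0.06199551 -0.10688483  0.        ] q6 1.6019492551274246 F [ 0.11454924 -0.95282216 -2.28204831] [ 0.04087109 -0.01004925 -0.00660573] dq 0.005237671671949703
```

>>> {"name": "carry_out", "arguments": {"commands": [[[0,0,0.006],[0,0,0],1],[[0,0,0.005],[0,0,0],1],[[0,0,0.002],[0,0,0],1]]}}

```text
time_s: 7.2
ee_pos: [0.5631, 0.2364, 0.1369]
ee_rot: [0.985, 0.174, 0.003, 0.0]
contact_force: [-3.3, -0.9, 14.1]
gripper_width: 0.595
```

```bash
python3 err.py
```

```text
t 7.2 tcp [0.56314912 0.23640271 0.13686592] tool shift [-0.0013414  -0.00025778  0.01985927] tilt fix [ 0.06138907 -0.28338417  0.        ] q6 1.601837954143654 F [-3.30233975 -0.90379477 14.05916175] [-0.26956515  0.76228374  0.04271956] dq 0.0199212863615522
```

>>> {"name": "carry_out", "arguments": {"commands": [[[-0.001,0,0.001],[0,-0.2,-4],1],[[0,0,0.001],[0,0,-4],1],[[0,0,0.001],[0,0,-4],1]]}}

```text
time_s: 7.58
ee_pos: [0.5631, 0.2367, 0.1352]
ee_rot: [0.96, 0.279, 0.003, 0.0]
contact_force: [0.1, -0.2, -1.6]
gripper_width: 0.591
```

```bash
python3 err.py
```

```text
t 7.575 tcp [0.56310416 0.23667838 0.13518299] tool shift [-0.00136231 -0.0002749   0.01817604] tilt fix [ 0.1074703  -0.28107257  0.        ] q6 1.3857756468333802 F [ 0.08960167 -0.18018142 -1.57364046] [-0.04720686  0.00190889  0.00297438] dq 0.5718824159722885
```

The force vanished and z is sinking, so the pins seem to have entered the keyways after about 12°. I'll stop turning and lower to check.

>>> {"name": "carry_out", "arguments": {"commands": [[[-0.001,0,0.004],[0,-0.2,0],1],[[0,0,0.004],[0,0,0],1]]}}

```text
time_s: 7.82
ee_pos: [0.5624, 0.2362, 0.1267]
ee_rot: [0.961, 0.278, 0.001, 0.001]
contact_force: [0.2, 0.8, -1.6]
gripper_width: 0.593
```

```bash
python3 err.py
```

```text
t 7.825 tcp [0.56235892 0.23617381 0.1267339 ] tool shift [-0.00039095 -0.00028526  0.00973273] tilt fix [ 0.10654474 -0.09946168  0.        ] q6 1.3879718829888674 F [ 0.1552538   0.76074193 -1.5843167 ] [-0.03797325  0.04305803 -0.01676745] dq 0.07485804013995477
```

>>> {"name": "carry_out", "arguments": {"commands": [[[0,0,0.004],[0,0,0],1],[[0,0,0.004],[0,0,0],1],[[0,0,0.002],[0,0,0],1]]}}

```text
time_s: 8.2
ee_pos: [0.5624, 0.2362, 0.1179]
ee_rot: [0.961, 0.277, 0.001, 0.001]
contact_force: [-2.0, -0.8, 6.9]
gripper_width: 0.593
```

```bash
python3 err.py
```

```text
t 8.2 tcp [0.56241547 0.23620618 0.1178988 ] tool shift [-0.00044159 -0.00027124  0.00089722] tilt fix [ 0.11264949 -0.13572685  0.        ] q6 1.3891704092001753 F [-1.97298092 -0.82931265  6.88155943] [-0.15216059  0.48368057 -0.01234739] dq 0.022408805947091232
```

>>> {"name": "carry_out", "arguments": {"commands": [[[0,0,0.002],[0,0,0],1],[[0,0,0.002],[0,0,0],1]]}}

```text
time_s: 8.45
ee_pos: [0.5624, 0.2362, 0.1165]
ee_rot: [0.961, 0.277, 0.002, 0.001]
contact_force: [-2.9, -1.6, 11.4]
gripper_width: 0.594
```

```bash
python3 err.py
```

```text
t 8.45 tcp [0.56243398 0.23622006 0.11652291] tool shift [-0.00046085 -0.00026628 -0.00047943] tilt fix [ 0.12814661 -0.21701953  0.        ] q6 1.389740601111117 F [-2.89753846 -1.61478339 11.36973357] [-0.22882267  0.6706975   0.01206352] dq 0.005754428389916251
```

>>> {"name": "carry_out", "arguments": {"commands": [[[0,0,0.003],[0,0,0],1],[[0,0,0.003],[0,0,0],1]], "grip_force": 80}}

```text
time_s: 8.7
ee_pos: [0.5626, 0.2363, 0.1166]
ee_rot: [0.961, 0.277, 0.004, 0.0]
contact_force: [-5.6, -2.3, 15.8]
gripper_width: 0.588
```

```bash
python3 err.py;  python3 - <<'E'
from rel import *
a=capture("scene")[:,:,::-1];b=capture("side")[:,:,::-1];w=capture("wrist")[:,:,::-1]
z=lambda i,x,y,w,h:cv2.resize(i[y:y+h,x:x+w],(400,300),interpolation=cv2.INTER_CUBIC)
cv2.imwrite("pics/z8.png",np.vstack([np.hstack([z(a,330,240,120,90),z(b,202,70,120,90)]),np.hstack([z(w,0,0,560,420),z(b,0,0,560,420)])]))
E
python3 err.py
```

```text
t 8.7 tcp [0.56257421 0.23628306 0.11659962] tool shift [-0.00061225 -0.00028739 -0.00040537] tilt fix [ 0.15316948 -0.39471794  0.        ] q6 1.3899959537544908 F [-5.60269861 -2.29552206 15.84135655] [-0.30558375  1.14846944  0.08512287] dq 0.013685931686054096
t 8.85 tcp [0.56254419 0.2362872  0.11657128] tool shift [-0.00058884 -0.00026786 -0.00043349] tilt fix [ 0.15327342 -0.39312053  0.        ] q6 1.3899785881076117 F [-3.61768736 -2.15096917 15.85499159] [-0.27905632  1.06666076  0.06977652] dq 0.0007032886952660624
```

View pics/z8.png

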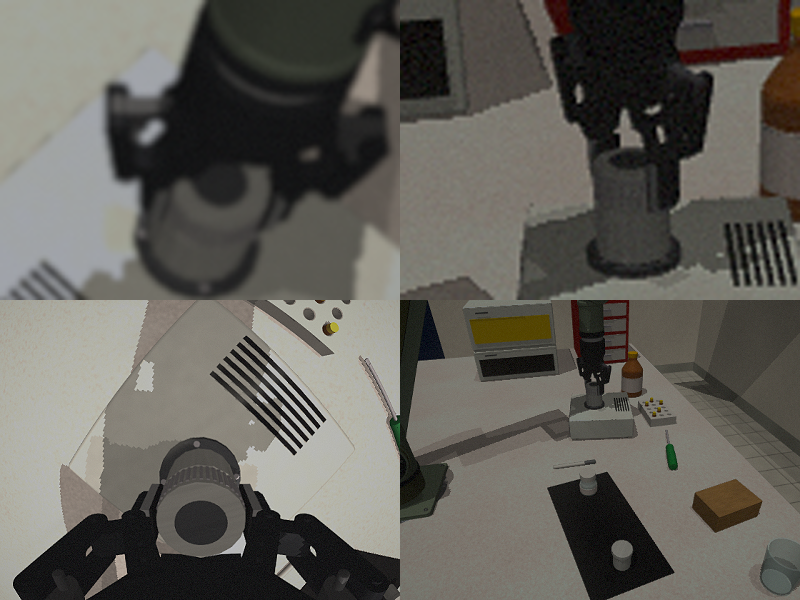

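The cell looks seated on the flange and z has stopped at 0.1166 while the force rises. I'll take out the 0.4° tilt while keeping the push.

>>> {"name": "carry_out", "arguments": {"commands": [[[-0.001,0,0.003],[0.1,-0.6,0],1],[[0,0,0.004],[0.1,-0.4,0],1]]}}

```text
time_s: 9.1
ee_pos: [0.5627, 0.2363, 0.1166]
ee_rot: [0.961, 0.277, -0.002, 0.001]
contact_force: [-7.6, -2.5, 25.3]
gripper_width: 0.588
```

```bash
python3 err.py
```

```text
t 9.1 tcp [0.5626615  0.23628525 0.11657771] tool shift [-0.00069222 -0.00033271 -0.00041906] tilt fix [ 0.00111694  0.26767683 -0.        ] q6 1.3898353560986474 F [-7.57968511 -2.51255698 25.32851173] [-0.60396075  1.36125688  0.00597575] dq 0.053389649923819796
```

>>> {"name": "carry_out", "arguments": {"commands": [[[-0.0005,0,0.004],[0,0.1,0],1]]}}

```text
time_s: 9.22
ee_pos: [0.5627, 0.2363, 0.1166]
ee_rot: [0.961, 0.277, 0.0, 0.0]
contact_force: [-6.0, -1.4, 18.5]
gripper_width: 0.585
```

```bash
python3 err.py
python3 - <<'E'
from look import *
for i in range(4): b=capture("side")[:,:,::-1]
a=capture("scene")[:,:,::-1]
z=lambda i,x,y,w,h:cv2.resize(i[y:y+h,x:x+w],(400,300),interpolation=cv2.INTER_CUBIC)
cv2.imwrite("pics/z9.png",np.hstack([z(a,340,250,80,60),z(b,232,100,80,60)]))
E
python3 err.py
```

```text
t 9.225 tcp [0.56266966 0.23629051 0.11657352] tool shift [-0.00069992 -0.00033225 -0.00042684] tilt fix [ 0.02778211 -0.01588387  0.        ] q6 1.3895718715160403 F [-6.0207479  -1.40123311 18.46985239] [-0.25968441  0.96476894 -0.06759386] dq 0.05862239344300655
t 9.475 tcp [0.56270153 0.23631158 0.11659825] tool shift [-0.00073802 -0.0003313  -0.00040234] tilt fix [ 0.03106087 -0.03193695  0.        ] q6 1.3896368607317233 F [-6.33702438 -2.26606474 17.94380468] [-0.34529852  0.91140063  0.04006048] dq 0.0016722954302200031
```

View pics/z9.png

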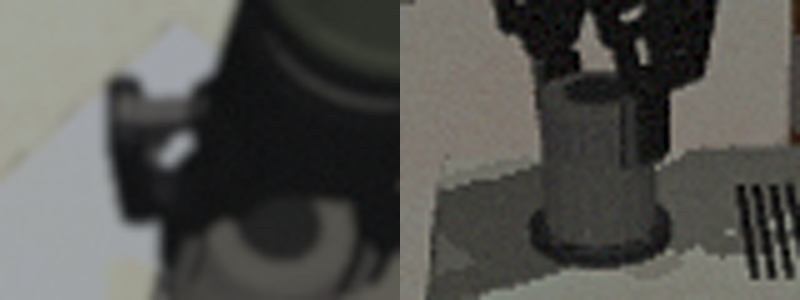

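The rim rests on the flange and the pose is level and stable. TCP z is 0.1166, matching the predicted home height. The net push is about 20 N against a spring force of about 10 N.

Run:
```python
from plant import *
print(sign_off())
```

```text
the job is handed in; nothing more can be done
None
```

The cell is on the spigot, pushed home against the spring and still gripped at 80 N. I handed the job in at about 9.5 s, and the sign-off gave no verdict.

I gripped the cell by its knurled head, carried it over the port and lowered it onto the pins, where it met about 16 N. After about 12° of turning, the force vanished and the cell dropped past the pins. I then pushed it down to the flange.

**Final checks:**
- **Height:** TCP height stopped at 0.1166 m, equal to the predicted home height. It stayed there as I pushed harder, up to about 27 N.
- **Holding push:** it was steady at about 20 N net, with the tool within 0.05° of vertical. About 6 N of sideways force remained, probably from light contact with the spigot.
- **Pictures:** the side view shows the rim on the flange. The last full side view, taken just before the final pushes, shows the cap and jar still standing on the mat.

No check failed. The first side-camera estimate of the port was up to about 10 mm off the scene camera's, so I measured it again with the wrist camera and used that.

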